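Clear the ball jammed in the swivel tube

ROBOT

A 7-joint arm with a two-finger parallel gripper is mounted at the origin on a cart in front of the work surface, level with it; the furniture and walls round the work are solid. World frame = base frame: x ahead of the robot, y to its left, z up, the work surface at z = 0. Lengths are in mm, angles in rad, forces in N, time in s.
With the tool pointing down it reaches from about 400 to 850 mm from the base axis. Payload 4.5 kg.
Tool frame: the origin (TCP) lies midway between the tips of the shut fingers; the grasp point (between the pads) lies 19 mm behind it (bot.grip_point_offset is the distance from the TCP to the grasp point, in mm); z points along the fingers, y is the line along which they close (so a half turn about z gives the same grasp; the last joint's range is limited). The gripper opens to 88 mm and grips with 3 to 60 N. Pads are 18 mm wide; open, the fingers measure 123 mm over their backs; the gripper's body (75 mm by 187 mm) begins 45 mm behind the grasp point.
Start: joints at [1.34, 0.689, -0.195, 1.565, 0.157, 0.902, -0.215], TCP at [163.601, -603.231, 238.743] pointing down, gripper open.
Joint ranges: [-3.01, 3.01], [-0.46, 2.08], [-1.47, 1.51], [0.13, 2.56], [-1, 4.14], [0.04, 2.09], [-2.66, 2.66]. Speed limits (rad/s): [2.57, 2.57, 3.14, 3.14, 3.14, 3.14, 3.14].

INTERFACE

Orientations are given as a rotation vector (axis times angle).
In Python, from plant import bot, imaging, workorder gives the robot as it stands.
- The arm moves only by the tool carry_out, never from a script. Its argument "steps" is a list of rows, each an object with "offset": the shift along the world's x, y, z in cm, a list of three; "rotation": the turn, a rotation vector about the world's x, y, z in rad, a list of three. A call has 1 to 8 rows; each row is the pose to reach, as a shift and turn from the pose commanded when the call began; what a row does not reach only later rows make up. A row lasts 1/12 s, in which the tool goes at most 41.7 mm and 7.16 degrees, less where a joint would pass 70% of its speed; a pose out of reach is approached as far as the arm can. A call with a gripper value outside its range is refused whole. "grip" is the opening, from -1 (shut) to 1 (fully open), so that 0 is half open, set as the call begins (left out, the last holds). The fingers move at their own pace and stop on an object; "force" is the grip in N (left out, the last holds). Time passes only in rows, so rows that repeat a pose let the fingers close. It gives the time, the measured TCP pose, the force, the opening and the grip force at its end, in the units of the state.
- bot.observe(): the state, without advancing time (a new reading comes with each control period).
- imaging.read_camera(name): name is "scene" or "top"; returns a dict with "pixels" (480x640x3 uint8, red, green, blue), "camera_matrix" (3x3 intrinsics, pixels), "k1" (the pictures are not rectified: a ray, as slopes to the right and down, at radius r is drawn at 1 + k1 r^2 times it, then the intrinsics apply), "T" (4x4, takes a point from camera to world coordinates). Camera axes: x right, y down, z forward; pixel columns grow to the right and rows downward; lengths in mm; the calibration is good to about 2 mm. A picture is of the moment at which its call begins. There is no depth.
- workorder.sign_off(): hands the job in; it is judged then, once.
The state is a dict: "clock": time; "joint_pos": joint angles; "dq": joint speeds; "tau": joint torques, N m; "tool_pos": TCP position; "tcp_rot": TCP orientation; "wrist_force": force on the tool from outside, world axes, zero at the start; "wrist_torque": the same for the moment, N m; "opening": opening from 0.0 (shut) to 1.0 (fully open); "finger_force": force on a finger pad.
Only numpy, scipy, OpenCV 4.12 (cv2) and the standard library are available. Lean on these libraries where they do the work, as an engineer would, in place of code of your own. Each camera call takes 0.05 s, during which the arm holds its last target. There are 200 camera calls.

TASK

A steel ball is jammed in the bottom of the leaning tube. Swing the tube upright against its stop, then take the push rod out of its holder and push it down inside the tube to drive the ball out into the bin below. Leave the rod standing in the upright tube with its collar down on the mouth, and leave the other things on the bench where they are.

Things in the scene. Friction and masses are not known exactly. Their poses are not given: they have to be found in the camera images.
- tube (a joint): lean of the tube on its stand, rad: 0 = upright (fixed stop), grows as the tube leans to the stand's +y side, at most 1.0. The pivot is stiff (0.3 N m, about 4 N at the mouth) and stays where it is left.
- stand: fixed grey stand about 156 mm along its x, 116 mm along its y: two flat posts, 95 mm high, 30 mm wide, at x = +-67 mm, carry the tube between them on a level pivot along the stand's x axis, 80 mm above the bench. Origin on the bench under the middle of the pivot. Its position and heading vary.
- tube_throat (a point): middle of the tube's pivot, on the tube's axis near its bottom end, where the jammed ball lies; z axis points along the tube to its mouth. The aluminium tube is 28 mm outside, 22 mm bore, and runs from 16 mm below this point to 85 mm above it; a dark 36 mm collar is round its lowest 12 mm, and it flares over the last 15 mm to a mouth 38 mm outside, 32 mm inside.
- tube_mouth (a point): centre of the tube's mouth, level with its rim, 85 mm from tube_throat; 165 mm above the bench when upright
- ball_center (a point): centre of the steel ball, 20 mm diameter, 33 g, held in the tube by two sprung jaws below it; pushed down the tube with some 10 to 14 N it snaps through and falls out
- bin: fixed open blue parts bin, 104 x 100 mm, walls 50 mm high (28 mm at its -x side), floor 2 mm, on the bench between the posts, right under the tube. Origin under the middle of its floor; axes as the stand's.
- rod_holder: fixed grey block 56 x 56 x 55 mm high, with one upright hole 17 mm wide and 50 mm deep in which the push rod stands. Origin under its centre.
- rod_grip (a point): middle of the push rod's black handle, a cylinder 24 mm across and 30 mm high, on the rod's axis; 132 mm above the bench while in the holder. Below the handle is a steel collar 40 mm across, 5 mm thick, and below that the steel shaft, 14 mm across, 107 mm long with a round tip; rod 142 mm long over all, 40 g. z axis from the tip to the handle.
- rod_collar (a point): centre of the underside of the rod's collar, 20 mm below rod_grip; it comes to rest on the tube's mouth when the rod is fully in, the tip then 22 mm beyond tube_throat
- putty_center (a point): bystander: round tub with a screw lid, 67 mm across, 48 mm high; its centre
- block_center (a point): bystander: ground steel block 40 x 50 x 25 mm with holes; its centre
- gauge_center (a point): bystander: steel setting ring 52 mm across, 16 mm high; its centre
There are look-alikes about, which are no part of the job. What is shaped like the part that bears rod_grip but orange or yellow is not meant.

How it is judged:
By the outcome, as a careful person would: the job done as asked, in the order asked, and still so for the second after the job is handed in, with the robot touching nothing.
It also fails if it takes over 58 s, if anything falls off the work surface, if the arm or the gripper's body presses on something with over 40 N, if the wrist force passes 120 N, or if a joint passes its speed limit or range.

## Working session

There is one attempt and no reset: what is moved stays moved. The work goes in short steps, Python scripts to look and compute and a tool call to move; the robot and the scene stay as the last step left them, time stands still between calls to the robot, and variables do not carry over. Pictures are saved under pics/ and viewed, at most 10 in all, crops included, and the job is handed in when it is done.

Besides the shell and the picture viewer there is one more tool, called after "Request:" by a JSON object that holds its "op" and its "data", one argument or row to a line. carry_out: Moves the arm, as the interface text tells. Its arguments: {"type":"object","properties":{"steps":{"type":"array","items":{"type":"object","properties":{"offset":{"type":"array","items":{"type":"number"}},"rotation":{"type":"array","items":{"type":"number"}}}}},"grip":{"type":"number"},"force":{"type":"number"}},"required":["steps"]}

```bash
mkdir -p pics; cat > h.py <<'E'
import numpy as np, cv2
from plant import bot, imaging, workorder
def snap(name,fn=None):
    c=imaging.read_camera(name)
    if fn: cv2.imwrite('pics/'+fn,c['pixels'][:,:,::-1])
    np.savez('cal_'+name+'.npz',K=c['camera_matrix'],k1=c['k1'],T=c['T']); return c
def cal(name):
    d=np.load('cal_'+name+'.npz'); return d['K'],float(d['k1']),d['T']
def ray(name,u,v):
    K,k1,T=cal(name)
    p=cv2.undistortPoints(np.array([[[u,v]]],float),K,np.array([k1,0,0,0,0]))[0,0]
    # model: forward k1 radial
    d=T[:3,:3]@np.array([p[0],p[1],1]); return T[:3,3],d/np.linalg.norm(d)
def atz(name,u,v,z):
    o,d=ray(name,u,v); return o+d*(z-o[2])/d[2]
def proj(name,P):
    K,k1,T=cal(name); q=np.linalg.inv(T)@np.r_[P,1]; 
    x=q[:2]/q[2]; x=x*(1+k1*(x@x)); return K[:2,:2]@x+K[:2,2]
def tri(u1,v1,u2,v2):
    o1,d1=ray('scene',u1,v1);o2,d2=ray('top',u2,v2)
    s=np.linalg.lstsq(np.c_[d1,-d2],o2-o1,rcond=None)[0]
    a=o1+d1*s[0];b=o2+d2*s[1]; return (a+b)/2,np.linalg.norm(a-b)
E
python3 -c "
from h import *
for n in ('scene','top'):
    c=snap(n,n+'0.png'); print(c['k1'],c['T'].round(2).tolist())
print(bot.observe())"
```

```text
-0.006258658184781451 [[0.6, -0.39, 0.7, -141.43], [-0.8, -0.29, 0.52, -532.02], [0.0, -0.87, -0.49, 545.62], [0.0, 0.0, 0.0, 1.0]]
-0.13167433381529908 [[-0.0, -0.99, 0.12, 344.72], [-1.0, -0.0, -0.03, -22.72], [0.03, -0.12, -0.99, 1304.02], [0.0, 0.0, 0.0, 1.0]]
{'clock': 0.1, 'joint_pos': array([ 1.33979625,  0.68991379, -0.19451224,  1.56621722,  0.15729005,
        0.90250071, -0.21507907]), 'dq': array([ 6.09589976e-05, -2.85672878e-04, -9.49603458e-04, -2.12966105e-03,
        1.69283016e-03, -8.22562666e-04,  7.94439765e-04]), 'tau': array([-3.17601007e-03, -5.28504789e+01, -1.27152253e+00, -1.53838402e+01,
       -5.25559508e-02,  1.91431252e-03,  5.50938307e-05]), 'tool_pos': array([ 163.38270904, -602.68706075,  237.98757566]), 'tcp_rot': array([-3.11247792e+00, -4.14647383e-01,  5.20915617e-04]), 'wrist_force': array([0.66955155, 0.14678755, 0.28063175]), 'wrist_torque': array([-0.02051083, -0.04597094,  0.01048338]), 'finger_force': 0.0, 'opening': 1.0001904436737765}
```

View pics/scene0.png

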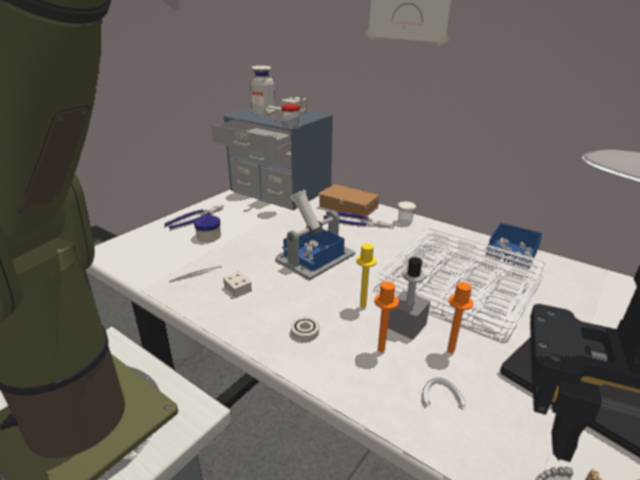

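View pics/top0.png

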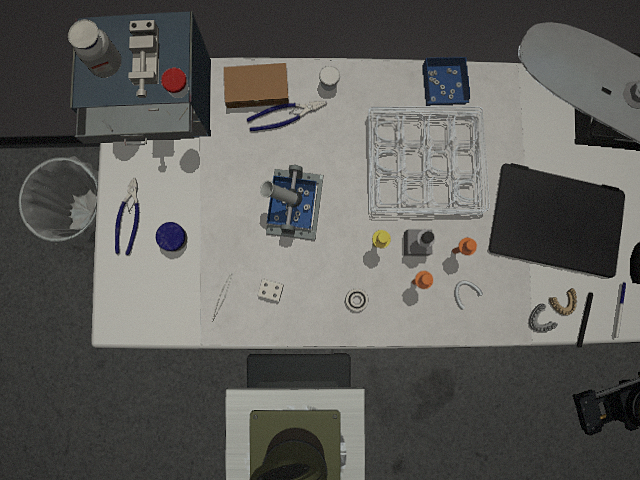

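The scene camera shows the stand at about (315,245), with the tube leaning to upper left, and the black-handled rod at about (414,268). In the top view the stand is at (291,203), the mouth at (267,190) and the black rod at (427,237). The orange and yellow rods are decoys.

```bash
python3 -c "
import cv2,numpy as np
t=cv2.imread('pics/top0.png');s=cv2.imread('pics/scene0.png')
f=lambda a,x,y:cv2.resize(a[y:y+75,x:x+100],(400,300),interpolation=cv2.INTER_CUBIC)
cv2.imwrite('pics/c.png',np.vstack([np.hstack([f(t,250,160),f(s,265,185)]),np.hstack([f(t,370,215),f(s,360,255)])]))"
```

```text
(no output)
```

View pics/c.png

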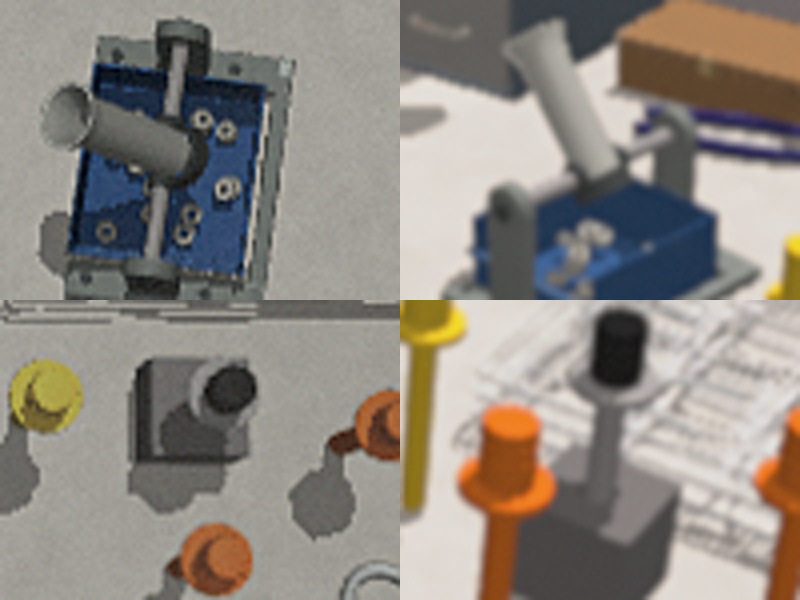

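Crop readings: in the top view the mouth is at (266.8,189.8), the post tops at (296,170.5) and (287.5,228.8), and the handle top at (427.8,237.3). In the scene view the mouth is at (299,194.5) and the handle top at (415,260.5).

```bash
python3 -c "
from h import *
a=atz('top',296,170.5,95);b=atz('top',287.5,228.75,95);c=(a+b)/2
print('posts',a,b,np.linalg.norm(a-b),c)
d=(b-a)/np.linalg.norm(b-a);print('dir',d,np.arctan2(d[1],d[0]))
print('mouth',*tri(299,194.5,266.75,189.75))
print('handle top',atz('top',427.75,237.25,147),atz('scene',415,260.5,147),tri(415,260.5,427.75,237.25))
# shaft/holder
print('holder top bl/br..',[atz('top',370+u/4,215+v/4,55)[:2].round(1) for u,v in ((158,60),(250,60),(248,158),(155,158))])
print('putty',atz('top',171,236,48),'gauge',atz('top',357,300,16),'block',atz('top',270,291,25))
print('yellow',atz('top',382,239,147),'or',atz('top',468,246,147),atz('top',425,280,147))
from scipy.spatial.transform import Rotation as R
print(R.from_rotvec(bot.observe()['tcp_rot']).as_matrix().round(3))"
```

```text
posts [638.6173154   -5.21867203  95.        ] [508.79677071  12.86958017  95.        ] 131.0746302322458 [573.70704305   3.82545407  95.        ]
dir [-0.99043228  0.13799964  0.        ] 3.003151205143219
mouth [585.38448384  54.87013461 144.83595874] 1.6183912538251397
handle top [ 484.04375227 -282.90907583  147.        ] [ 479.76535855 -284.77245043  147.        ] (array([ 484.22855476, -283.27640701,  144.28887665]), np.float64(0.5440208787541833))
holder top bl/br.. [array([ 511.7, -262. ]), array([ 511.7, -315. ]), array([ 455.8, -312.4]), array([ 455.9, -259.1])]
putty [498.50737619 278.09643384  48.        ] gauge [ 354.78427833 -144.55486125   16.        ] block [375.5765958   54.18238626  25.        ]
yellow [ 480.32793597 -185.87881808  147.        ] or [ 465.4492464  -368.98222462  147.        ] [ 394.32773015 -274.86803713  147.        ]
[[ 0.965  0.262 -0.001]
 [ 0.262 -0.965  0.002]
 [-0.    -0.002 -1.   ]]
```

Request:
{"op": "carry_out", "data": {
  "steps": [
    {"offset": [21.3,35.5,0],"rotation": [0,0,-0.4]},
    {"offset": [21.3,35.5,0],"rotation": [0,0,-0.4]},
    {"offset": [21.3,35.5,0],"rotation": [0,0,-0.4]},
    {"offset": [21.3,35.5,0],"rotation": [0,0,-0.4]},
    {"offset": [21.3,35.5,0],"rotation": [0,0,-0.4]},
    {"offset": [21.3,35.5,0],"rotation": [0,0,-0.4]},
    {"offset": [21.3,35.5,0],"rotation": [0,0,-0.4]},
    {"offset": [21.3,35.5,0],"rotation": [0,0,-0.4]}
  ],
  "grip": -1,
  "force": 40
}}

```text
clock: 0.77
tool_pos: [335.6, -315.5, 238.6]
tcp_rot: [-3.134, 0.213, 0.0]
wrist_force: [0.5, -0.5, 0.8]
opening: 0.416
finger_force: 0.0
```

Request:
{"op": "carry_out", "data": {
  "steps": [
    {"offset": [25.4,42.4,0]},
    {"offset": [25.4,42.4,0]},
    {"offset": [25.4,42.4,0]},
    {"offset": [25.4,42.4,0]},
    {"offset": [25.4,42.4,0]},
    {"offset": [25.4,42.4,0]},
    {"offset": [25.4,42.4,0]},
    {"offset": [25.4,42.4,0]}
  ]
}}

```text
schema error: expected keys offset, rotation
```

Request:
{"op": "carry_out", "data": {
  "steps": [
    {"offset": [8.3,13.8,0]},
    {"offset": [8.3,13.8,0]},
    {"offset": [8.3,13.8,0]},
    {"offset": [8.3,13.8,0]},
    {"offset": [8.3,13.8,0]}
  ]
}}

```text
schema error: expected keys offset, rotation
```

```bash
python3 -c "
from h import *
print(bot.observe()['tool_pos'],bot.observe()['tcp_rot'])
s=snap('scene')['pixels'][:,:,::-1]
cv2.imwrite('pics/d.png',cv2.resize(s[130:290,220:420],(800,640),interpolation=cv2.INTER_CUBIC)[:600])"
```

```text
[ 335.57168553 -315.45982506  238.64462151] [-3.13418359e+00  2.12642378e-01  3.90797357e-04]
```

View pics/d.png

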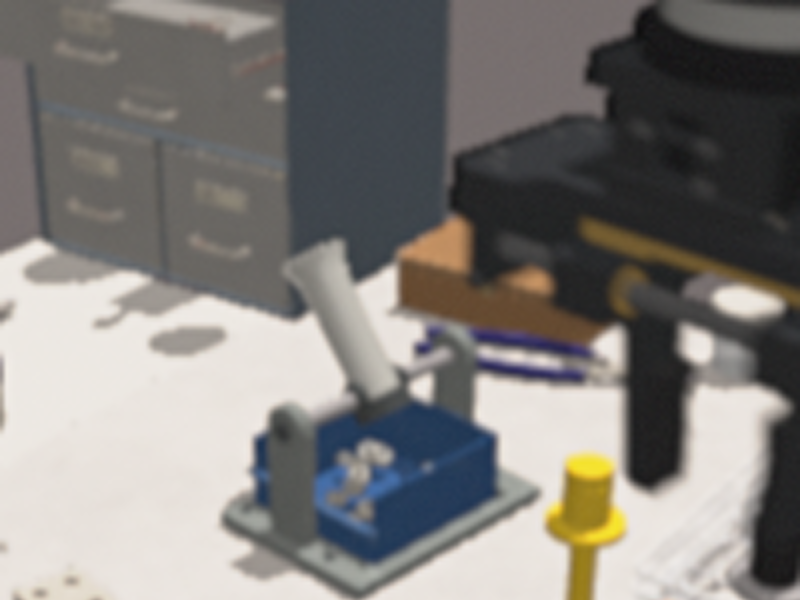

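The move rows were refused because each one needs a rotation. The picture shows the tube still leaning, the near post top at about (293,231) and the far post top at (334,213).

Request:
{"op": "carry_out", "data": {
  "steps": [
    {"offset": [25.4,42.4,0],"rotation": [0,0,0]},
    {"offset": [25.4,42.4,0],"rotation": [0,0,0]},
    {"offset": [25.4,42.4,0],"rotation": [0,0,0]},
    {"offset": [25.4,42.4,0],"rotation": [0,0,0]},
    {"offset": [25.4,42.4,0],"rotation": [0,0,0]},
    {"offset": [25.4,42.4,0],"rotation": [0,0,0]},
    {"offset": [25.4,42.4,0],"rotation": [0,0,0]},
    {"offset": [25.4,42.4,0],"rotation": [0,0,0]}
  ]
}}

```text
clock: 1.48
tool_pos: [506.9, -29.7, 238.6]
tcp_rot: [3.134, -0.212, -0.001]
wrist_force: [0.4, -0.3, 0.2]
opening: 0.007
finger_force: 0.0
```

```bash
python3 -c "
from h import *
print(tri(293.25,231.5,287.5,228.75),tri(334.3,212.5,296,170.5))
for P in ([585,55,145],[574,4,80]): print(proj('top',P),proj('scene',P))"
```

```text
(array([509.70548483,  11.89645835,  94.86602663]), np.float64(2.637714909256261)) (array([639.27035963,  -6.50516698,  96.54565708]), np.float64(3.228410252918346))
[266.97117412 189.66064455] [298.49733721 194.50913751]
[291.83652248 200.5237072 ] [313.33962888 227.77178822]
```

Request:
{"op": "carry_out", "data": {
  "steps": [
    {"offset": [8.2,13.8,0],"rotation": [0,0,0]},
    {"offset": [8.2,13.8,0],"rotation": [0,0,0]},
    {"offset": [8.2,13.8,0],"rotation": [0,0,0]},
    {"offset": [8.2,13.8,0],"rotation": [0,0,0]},
    {"offset": [8.2,13.8,-4],"rotation": [0,0,0]},
    {"offset": [8.2,13.8,-8],"rotation": [0,0,0]},
    {"offset": [8.2,13.8,-11.5],"rotation": [0,0,0]},
    {"offset": [8.2,13.8,-11.5],"rotation": [0,0,0]}
  ]
}}

```text
clock: 2.15
tool_pos: [583.2, 105.7, 117.0]
tcp_rot: [3.13, -0.21, -0.021]
wrist_force: [-0.4, -0.6, -0.0]
opening: 0.005
finger_force: 0.0
```

Request:
{"op": "carry_out", "data": {
  "steps": [
    {"offset": [-0.1,-1,0],"rotation": [0,0,0]},
    {"offset": [-0.3,-2,0],"rotation": [0,0,0]},
    {"offset": [-0.4,-3,0],"rotation": [0,0,0]},
    {"offset": [-0.6,-4,0],"rotation": [0,0,0]},
    {"offset": [-0.7,-5,0],"rotation": [0,0,0]},
    {"offset": [-0.8,-5.5,0],"rotation": [0,0,0]},
    {"offset": [-0.8,-6,0],"rotation": [0,0,0]},
    {"offset": [-0.8,-6,0],"rotation": [0,0,0]}
  ]
}}

```text
clock: 2.82
tool_pos: [586.4, 52.7, 130.8]
tcp_rot: [-3.124, 0.204, -0.025]
wrist_force: [2.4, 6.8, 8.2]
opening: 0.007
finger_force: 3.5
```

```bash
python3 -c "
from h import *
o=bot.observe();print(o['tool_pos'],o['wrist_force'])
s=snap('scene')['pixels'][:,:,::-1];t=snap('top')['pixels'][:,:,::-1]
f=lambda a,x,y:cv2.resize(a[y:y+120,x:x+80],(400,600),interpolation=cv2.INTER_CUBIC)
cv2.imwrite('pics/e.png',np.hstack([f(s,265,140),f(t,250,140)]))"
```

```text
[586.44389374  52.67951868 130.79468063] [2.40167662 6.81858296 8.22497326]
```

View pics/e.png

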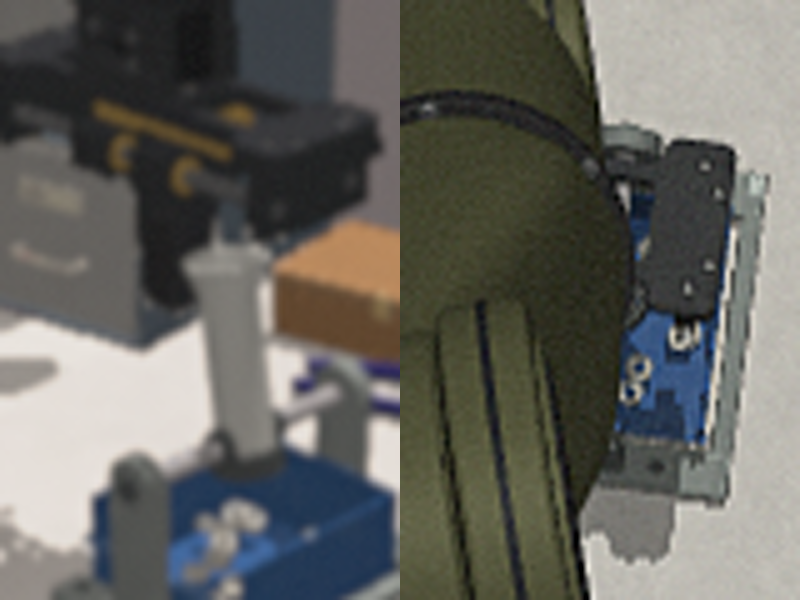

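The tube is nearly upright, with its mouth at crop (225,260) and the finger behind it. I'll keep pushing gently to the stop.

Request:
{"op": "carry_out", "data": {
  "steps": [
    {"offset": [0,-0.4,0],"rotation": [0,0,0]},
    {"offset": [-0.1,-0.8,0],"rotation": [0,0,0]},
    {"offset": [-0.2,-1.2,0],"rotation": [0,0,0]},
    {"offset": [-0.2,-1.4,0],"rotation": [0,0,0]},
    {"offset": [-0.2,-1.6,0],"rotation": [0,0,0]},
    {"offset": [-0.2,-1.6,0],"rotation": [0,0,0]}
  ]
}}

```text
clock: 3.42
tool_pos: [583.8, 41.0, 128.7]
tcp_rot: [-3.12, 0.2, -0.02]
wrist_force: [2.9, 19.9, 5.0]
opening: 0.004
finger_force: 10.6
```

Request:
{"op": "carry_out", "data": {
  "steps": [
    {"offset": [0.2,1.5,0],"rotation": [0,0,0]},
    {"offset": [0.5,4,0],"rotation": [0,0,0]},
    {"offset": [0.5,5,2],"rotation": [0,0,0]},
    {"offset": [0.5,5,6],"rotation": [0,0,0]},
    {"offset": [0.5,5,10],"rotation": [0,0,0]},
    {"offset": [0.5,5,13],"rotation": [0,0,0]},
    {"offset": [0.5,5,13],"rotation": [0,0,0]}
  ]
}}

```text
clock: 4.0
tool_pos: [588.3, 79.2, 263.5]
tcp_rot: [-3.131, 0.216, -0.027]
wrist_force: [0.5, -0.0, -0.2]
opening: 0.007
finger_force: 0.0
```

```bash
python3 -c "
from h import *
o=bot.observe();print(o['tool_pos'],o['wrist_force'])
s=snap('scene')['pixels'][:,:,::-1]
cv2.imwrite('pics/f.png',cv2.resize(s[160:280,265:365],(500,600),interpolation=cv2.INTER_CUBIC))
# expected
Y=np.array([.138,.99,0])
for l in (0,.1,.2): 
  P=np.array([574.5,3,80])+85*(np.sin(l)*Y+np.array([0,0,np.cos(l)])); p=proj('scene',P); print(l,p,(p-[265,160])*5)
print((proj('scene',[574.5,3,80])-[265,160])*5)
"
```

```text
[588.31438291  79.16894302 263.52209851] [ 0.48999333 -0.04404915 -0.19548684]
0 [313.98115075 193.30230442] [244.90575373 166.51152209]
0.1 [311.24165942 192.39831081] [231.20829709 161.99155405]
0.2 [308.56011409 191.86941912] [217.80057043 159.34709561]
[244.11161679 339.07104476]
```

View pics/f.png

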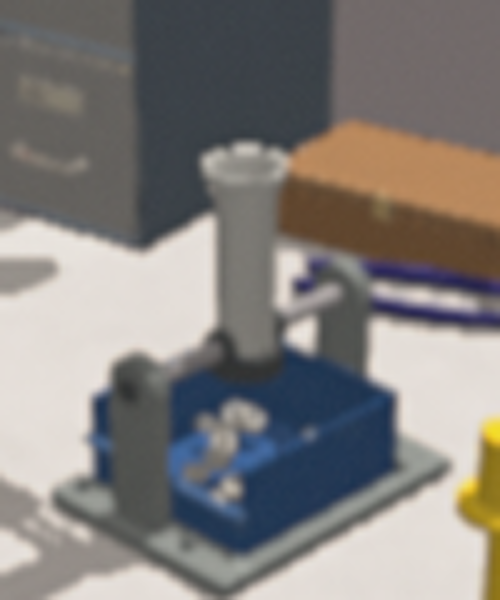

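The tube looks upright, with its mouth at crop (245,162) and its lower collar at about (250,365). I'll measure its tilt from its edges.

```bash
python3 -c "
from h import *
g=snap('scene')['pixels'].astype(int)
for v in (194,196,200,204,208,212,216,220,224,226,230,232,234): print(v,g[v,300:328].sum(1).tolist() if v in(204,220,232) else '', )
gr=g.sum(2)
print('m',atz('scene',314.1,192.4,165))
t=snap('top')['pixels'][:,:,::-1]
cv2.imwrite('pics/g.png',np.hstack([cv2.resize(t[160:240,250:330],(500,500),interpolation=cv2.INTER_CUBIC)]))
for v in (204,208,212,216,220,224):
  print(v,gr[v,304:326].tolist())
"
```

```text
194 
196 
200 
204 [191, 216, 291, 421, 530, 596, 638, 585, 428, 335, 340, 356, 357, 359, 357, 357, 354, 352, 345, 323, 276, 230, 210, 214, 215, 214, 206, 213]
208 
212 
216 
220 [667, 667, 666, 667, 667, 670, 670, 620, 463, 350, 341, 355, 359, 359, 362, 357, 350, 347, 361, 434, 556, 623, 600, 528, 489, 488, 484, 471]
224 
226 
230 
232 [439, 381, 327, 306, 294, 282, 262, 239, 211, 176, 151, 154, 175, 196, 208, 215, 210, 208, 187, 174, 164, 162, 165, 168, 161, 165, 176, 182]
234 
m [578.68052019   5.80985208 165.        ]
204 [530, 596, 638, 585, 428, 335, 340, 356, 357, 359, 357, 357, 354, 352, 345, 323, 276, 230, 210, 214, 215, 214]
208 [667, 667, 663, 608, 441, 334, 339, 354, 357, 360, 361, 359, 357, 349, 346, 362, 393, 402, 391, 368, 353, 327]
212 [667, 670, 670, 617, 444, 335, 341, 357, 360, 359, 361, 358, 352, 348, 351, 420, 549, 652, 670, 671, 652, 570]
216 [664, 669, 670, 613, 441, 335, 342, 353, 358, 359, 361, 355, 353, 346, 348, 416, 550, 647, 612, 452, 311, 267]
220 [667, 670, 670, 620, 463, 350, 341, 355, 359, 359, 362, 357, 350, 347, 361, 434, 556, 623, 600, 528, 489, 488]
224 [663, 668, 667, 602, 456, 349, 341, 356, 359, 360, 358, 358, 350, 349, 344, 313, 250, 245, 335, 422, 487, 557]
```

The tube's edges hold the same columns from row 204 to row 220, so it is upright. Next is the rod.

Request:
{"op": "carry_out", "data": {
  "steps": [
    {"offset": [-10.4,-36.3,0],"rotation": [0,0,-0.65]},
    {"offset": [-10.4,-36.3,0],"rotation": [0,0,-0.65]},
    {"offset": [-10.4,-36.3,0],"rotation": [0,0,-0.65]},
    {"offset": [-10.4,-36.3,0],"rotation": [0,0,-0.65]},
    {"offset": [-10.4,-36.3,0],"rotation": [0,0,-0.65]},
    {"offset": [-10.4,-36.3,0],"rotation": [0,0,-0.65]},
    {"offset": [-10.4,-36.3,0],"rotation": [0,0,-0.65]},
    {"offset": [-10.4,-36.3,0],"rotation": [0,0,-0.65]}
  ],
  "grip": 0.3
}}

```text
clock: 4.82
tool_pos: [489.5, -241.8, 253.0]
tcp_rot: [2.902, -1.203, -0.003]
wrist_force: [-0.1, -0.3, -0.5]
opening: 0.586
finger_force: 0.0
```

Request:
{"op": "carry_out", "data": {
  "steps": [
    {"offset": [-1.3,-4.4,0],"rotation": [0,0,0]},
    {"offset": [-1.3,-4.4,0],"rotation": [0,0,0]},
    {"offset": [-1.3,-4.4,0],"rotation": [0,0,0]},
    {"offset": [-1.3,-4.4,0],"rotation": [0,0,0]}
  ]
}}

```text
clock: 5.15
tool_pos: [477.8, -283.5, 253.0]
tcp_rot: [-2.901, 1.203, 0.003]
wrist_force: [0.8, 0.4, -0.1]
opening: 0.652
finger_force: 0.0
```

Request:
{"op": "carry_out", "data": {
  "steps": [
    {"offset": [0.6,0,-4],"rotation": [0,0,0]},
    {"offset": [0.6,0,-7],"rotation": [0,0,0]},
    {"offset": [0.6,0,-9.3],"rotation": [0,0,0]},
    {"offset": [0.6,0,-9.3],"rotation": [0,0,0]}
  ]
}}

```text
clock: 5.48
tool_pos: [482.7, -279.4, 156.4]
tcp_rot: [-2.903, 1.195, 0.015]
wrist_force: [-0.3, 0.2, -0.6]
opening: 0.649
finger_force: 0.0
```

```bash
python3 -c "
from h import *
o=bot.observe();print(o['tool_pos'],o['tcp_rot'])
s=snap('scene')['pixels'][:,:,::-1];t=snap('top')['pixels'][:,:,::-1]
f=lambda a,x,y:cv2.resize(a[y:y+120,x:x+80],(400,600),interpolation=cv2.INTER_CUBIC)
cv2.imwrite('pics/i.png',np.hstack([f(s,375,220),f(t,255,150)]))
print((proj('scene',o['tool_pos'])-[375,220])*5,(proj('top',[576,4,165])-[255,150])*5)
"
```

```text
[ 482.73025606 -279.37108158  156.37812134] [-2.90271094  1.19484296  0.01523359]
[192.4927721  170.59904496] [179.87469232 209.98279795]
```

View pics/i.png

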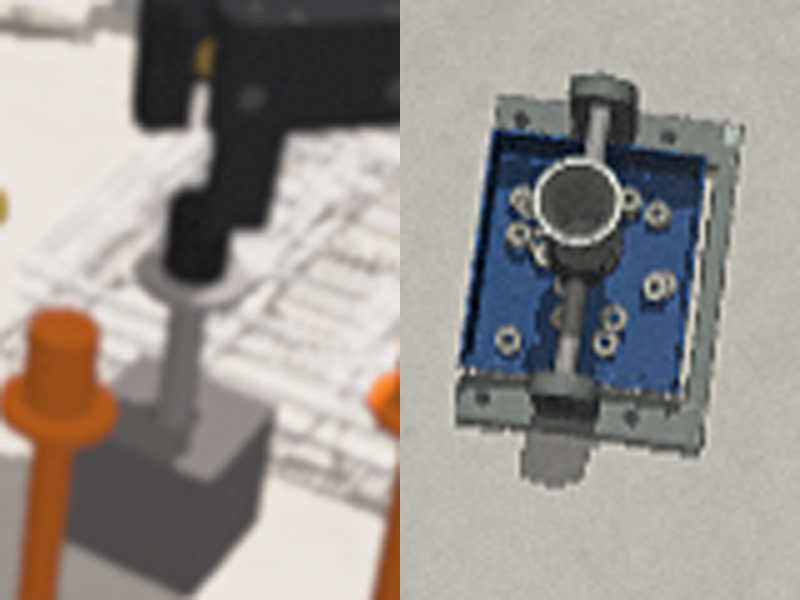

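The top view shows the mouth at (290.6,190.4), which puts it at about (579,5) and agrees with the scene view. In the scene view the handle sits between the fingers, so I'll descend and close.

Request:
{"op": "carry_out", "data": {
  "steps": [
    {"offset": [0,0,0],"rotation": [0,0,0]},
    {"offset": [0,0,-1.5],"rotation": [0,0,0]},
    {"offset": [0,0,-3],"rotation": [0,0,0]},
    {"offset": [0,0,-3.8],"rotation": [0,0,0]},
    {"offset": [0,0,-3.8],"rotation": [0,0,0]},
    {"offset": [0,0,-3.8],"rotation": [0,0,0]}
  ]
}}

```text
clock: 6.08
tool_pos: [485.1, -284.0, 123.6]
tcp_rot: [2.903, -1.202, 0.002]
wrist_force: [-0.4, 0.1, -0.3]
opening: 0.65
finger_force: 0.0
```

Request:
{"op": "carry_out", "data": {
  "steps": [
    {"offset": [0,0,-0.3],"rotation": [0,0,0]},
    {"offset": [0,0,-0.3],"rotation": [0,0,0]},
    {"offset": [0,0,-0.3],"rotation": [0,0,0]}
  ]
}}

```text
clock: 6.33
tool_pos: [484.9, -284.1, 120.3]
tcp_rot: [2.902, -1.202, 0.001]
wrist_force: [0.0, -1.0, 0.0]
opening: 0.651
finger_force: 0.0
```

Request:
{"op": "carry_out", "data": {
  "steps": [
    {"offset": [0,0,0],"rotation": [0,0,0]},
    {"offset": [0,0,0],"rotation": [0,0,0]},
    {"offset": [0,0,0],"rotation": [0,0,0]},
    {"offset": [0,0,0],"rotation": [0,0,0]},
    {"offset": [0,0,0],"rotation": [0,0,0]},
    {"offset": [0,0,0],"rotation": [0,0,0]},
    {"offset": [0,0,0],"rotation": [0,0,0]},
    {"offset": [0,0,0],"rotation": [0,0,0]}
  ],
  "grip": -1,
  "force": 45
}}

```text
clock: 7.0
tool_pos: [484.6, -283.9, 119.8]
tcp_rot: [2.902, -1.202, -0.0]
wrist_force: [-0.5, -0.4, 0.6]
opening: 0.261
finger_force: 45.0
```

Request:
{"op": "carry_out", "data": {
  "steps": [
    {"offset": [0,0,1.5],"rotation": [0,0,0]},
    {"offset": [0,0,3.5],"rotation": [0,0,0]},
    {"offset": [0,0,6],"rotation": [0,0,0]},
    {"offset": [0,0,9],"rotation": [0,0,0]},
    {"offset": [0,0,12.5],"rotation": [0,0,0]},
    {"offset": [0,0,16],"rotation": [0,0,0]},
    {"offset": [0,0,19],"rotation": [0,0,0]},
    {"offset": [0,0,19],"rotation": [0,0,0]}
  ]
}}

```text
clock: 7.67
tool_pos: [487.4, -285.9, 315.9]
tcp_rot: [2.901, -1.202, 0.019]
wrist_force: [0.5, -0.7, -0.8]
opening: 0.262
finger_force: 45.0
```

Request:
{"op": "carry_out", "data": {
  "steps": [
    {"offset": [1,3,0],"rotation": [0,0,0]},
    {"offset": [2.3,7,0],"rotation": [0,0,0]},
    {"offset": [3.5,11,0],"rotation": [0,0,0]},
    {"offset": [4.9,15,0],"rotation": [0,0,0]},
    {"offset": [6.2,19,0],"rotation": [0,0,0]},
    {"offset": [7.5,23,0],"rotation": [0,0,0]},
    {"offset": [8.6,26.5,0],"rotation": [0,0,0]},
    {"offset": [9.4,28.9,0],"rotation": [0,0,0]}
  ]
}}

```text
clock: 8.33
tool_pos: [578.9, 10.7, 308.7]
tcp_rot: [-2.904, 1.194, 0.003]
wrist_force: [-1.1, 0.6, -0.3]
opening: 0.259
finger_force: 45.0
```

Request:
{"op": "carry_out", "data": {
  "steps": [
    {"offset": [0,0,0],"rotation": [0,0,0]},
    {"offset": [0,0,0],"rotation": [0,0,0]},
    {"offset": [0,0,0],"rotation": [0,0,0]},
    {"offset": [0,0,0],"rotation": [0,0,0]}
  ]
}}

```text
clock: 8.67
tool_pos: [578.0, 3.0, 309.5]
tcp_rot: [2.899, -1.206, -0.001]
wrist_force: [-0.6, -0.6, 0.3]
opening: 0.256
finger_force: 45.0
```

```bash
python3 -c "
from h import *
o=bot.observe();print(o['tool_pos'],o['tcp_rot'])
s=snap('scene')['pixels'][:,:,::-1]
cv2.imwrite('pics/j.png',cv2.resize(s[120:240,274:354],(400,600),interpolation=cv2.INTER_CUBIC))
p=o['tool_pos']
for z in (-8,-115): print((proj('scene',p+[0,0,z])-[274,120])*5)
print((proj('scene',[579,5,165])-[274,120])*5)
"
```

```text
[577.99982749   2.98473787 309.48404771] [ 2.89932238e+00 -1.20565267e+00 -5.22092838e-04]
[206.50378607  54.61476522]
[205.09024426 300.80320546]
[202.41293984 362.21357538]
```

View pics/j.png

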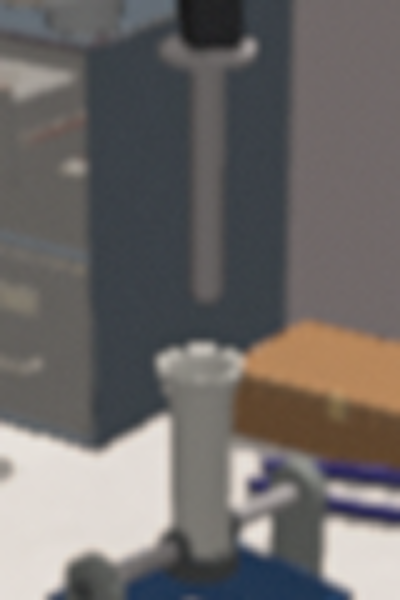

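The rod hangs straight at crop x of about 208 and the tube's axis is at about 201, so the rod is about 4 mm too far to the image's right. I'll correct by about (-1,+3) mm and descend.

Request:
{"op": "carry_out", "data": {
  "steps": [
    {"offset": [-0.1,0.3,0],"rotation": [0,0,0]},
    {"offset": [-0.1,0.3,-1],"rotation": [0,0,0]},
    {"offset": [-0.1,0.3,-2],"rotation": [0,0,0]},
    {"offset": [-0.1,0.3,-3],"rotation": [0,0,0]},
    {"offset": [-0.1,0.3,-4],"rotation": [0,0,0]},
    {"offset": [-0.1,0.3,-5],"rotation": [0,0,0]},
    {"offset": [-0.1,0.3,-5],"rotation": [0,0,0]}
  ]
}}

```text
clock: 9.3
tool_pos: [576.0, 8.1, 257.0]
tcp_rot: [2.901, -1.201, -0.007]
wrist_force: [-0.7, 0.7, 0.3]
opening: 0.261
finger_force: 45.0
```

Request:
{"op": "carry_out", "data": {
  "steps": [
    {"offset": [0.1,0,0],"rotation": [0,0,0]},
    {"offset": [0.1,0,-0.8],"rotation": [0,0,0]},
    {"offset": [0.1,0,-1.6],"rotation": [0,0,0]},
    {"offset": [0.1,0,-2.4],"rotation": [0,0,0]},
    {"offset": [0.1,0,-3.2],"rotation": [0,0,0]},
    {"offset": [0.1,0,-4],"rotation": [0,0,0]},
    {"offset": [0.1,0,-4],"rotation": [0,0,0]}
  ]
}}

```text
clock: 9.88
tool_pos: [577.4, 8.2, 217.8]
tcp_rot: [2.901, -1.201, -0.005]
wrist_force: [-0.6, -0.3, -0.1]
opening: 0.26
finger_force: 45.0
```

```bash
python3 -c "
from h import *
o=bot.observe();print(o['tool_pos'],o['wrist_force'],o['wrist_torque'])
s=snap('scene')['pixels'][:,:,::-1];t=snap('top')['pixels'][:,:,::-1]
f=lambda a,x,y:cv2.resize(a[y:y+120,x:x+80],(400,600),interpolation=cv2.INTER_CUBIC)
cv2.imwrite('pics/k.png',np.hstack([f(s,274,140),f(t,255,150)]))
"
```

```text
[577.37967315   8.17799249 217.76427163] [-0.55153216 -0.31969598 -0.1221589 ] [0.06695028 0.04592167 0.01623097]
```

View pics/k.png

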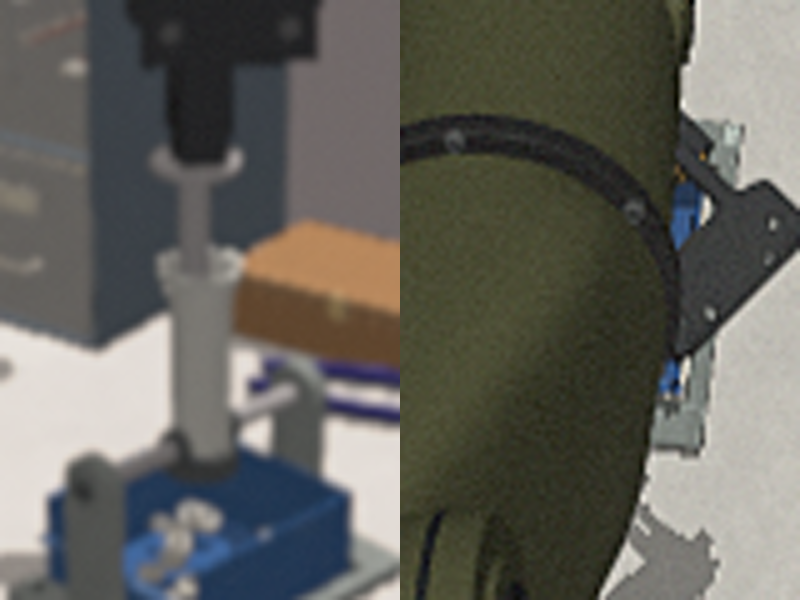

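The rod is inside the tube with no contact force. Its collar sits at crop x of about 197 against 201 for the mouth, so I'll nudge it about 2 mm and push down.

Request:
{"op": "carry_out", "data": {
  "steps": [
    {"offset": [0.1,-0.2,-0.4],"rotation": [0,0,0]},
    {"offset": [0.1,-0.2,-0.9],"rotation": [0,0,0]},
    {"offset": [0.1,-0.2,-1.4],"rotation": [0,0,0]},
    {"offset": [0.1,-0.2,-1.9],"rotation": [0,0,0]},
    {"offset": [0.1,-0.2,-2.2],"rotation": [0,0,0]},
    {"offset": [0.1,-0.2,-2.5],"rotation": [0,0,0]}
  ]
}}

```text
clock: 10.48
tool_pos: [581.4, 5.7, 196.2]
tcp_rot: [-2.901, 1.202, -0.007]
wrist_force: [0.3, -0.6, 5.9]
opening: 0.258
finger_force: 45.0
```

Request:
{"op": "carry_out", "data": {
  "steps": [
    {"offset": [-0.1,0,-0.3],"rotation": [0,0,0]},
    {"offset": [-0.1,0,-0.6],"rotation": [0,0,0]},
    {"offset": [-0.1,0,-0.9],"rotation": [0,0,0]},
    {"offset": [-0.1,0,-1.2],"rotation": [0,0,0]},
    {"offset": [-0.1,0,-1.5],"rotation": [0,0,0]},
    {"offset": [-0.1,0,-1.7],"rotation": [0,0,0]}
  ]
}}

```text
clock: 10.98
tool_pos: [578.3, 6.3, 177.0]
tcp_rot: [2.902, -1.202, -0.002]
wrist_force: [-0.0, 0.4, -0.3]
opening: 0.257
finger_force: 45.0
```

Force dropped to zero at a tip height of about 62 mm, so the ball has snapped through. I'll seat the collar.

Request:
{"op": "carry_out", "data": {
  "steps": [
    {"offset": [0,0,-0.2],"rotation": [0,0,0]},
    {"offset": [0,0,-0.4],"rotation": [0,0,0]},
    {"offset": [0,0,-0.6],"rotation": [0,0,0]},
    {"offset": [0,0,-0.8],"rotation": [0,0,0]},
    {"offset": [0,0,-0.8],"rotation": [0,0,0]}
  ]
}}

```text
clock: 11.4
tool_pos: [578.8, 6.1, 172.6]
tcp_rot: [-2.901, 1.202, -0.002]
wrist_force: [-6.0, 1.4, 21.6]
opening: 0.257
finger_force: 45.0
```

Request:
{"op": "carry_out", "data": {
  "steps": [
    {"offset": [0,0,0.5],"rotation": [0,0,0]},
    {"offset": [0,0,0.6],"rotation": [0,0,0]},
    {"offset": [0,0,0.6],"rotation": [0,0,0]}
  ]
}}

```text
clock: 11.65
tool_pos: [578.9, 6.2, 176.0]
tcp_rot: [-2.902, 1.202, -0.001]
wrist_force: [0.6, 0.0, -1.2]
opening: 0.265
finger_force: 45.0
```

Request:
{"op": "carry_out", "data": {
  "steps": [
    {"offset": [0,0,0],"rotation": [0,0,0]},
    {"offset": [0,0,0],"rotation": [0,0,0]},
    {"offset": [0,0,0],"rotation": [0,0,0]},
    {"offset": [0,0,0],"rotation": [0,0,0]},
    {"offset": [0,0,0],"rotation": [0,0,0]},
    {"offset": [0,0,0],"rotation": [0,0,0]}
  ],
  "grip": 0.4
}}

```text
clock: 12.15
tool_pos: [578.5, 6.1, 175.6]
tcp_rot: [2.902, -1.202, -0.0]
wrist_force: [0.9, 0.2, -0.5]
opening: 0.681
finger_force: 0.0
```

Request:
{"op": "carry_out", "data": {
  "steps": [
    {"offset": [0,0,1],"rotation": [0,0,0]},
    {"offset": [0,0,3],"rotation": [0,0,0]},
    {"offset": [0,0,6],"rotation": [0,0,0]},
    {"offset": [0,0,9],"rotation": [0,0,0]},
    {"offset": [-2,-4,12],"rotation": [0,0,0]},
    {"offset": [-4,-8,12],"rotation": [0,0,0]},
    {"offset": [-6,-12,12],"rotation": [0,0,0]},
    {"offset": [-8,-16,12],"rotation": [0,0,0]}
  ]
}}

```text
clock: 12.82
tool_pos: [507.0, -137.7, 297.3]
tcp_rot: [-2.903, 1.2, -0.005]
wrist_force: [0.2, -1.1, -0.1]
opening: 0.701
finger_force: 0.0
```

Request:
{"op": "carry_out", "data": {
  "steps": [
    {"offset": [-2,-4,0],"rotation": [0,0,0]},
    {"offset": [-4,-8,0],"rotation": [0,0,0]},
    {"offset": [-4,-8,0],"rotation": [0,0,0]},
    {"offset": [-4,-8,0],"rotation": [0,0,0]}
  ]
}}

```text
clock: 13.15
tool_pos: [465.4, -220.1, 296.6]
tcp_rot: [2.896, -1.212, 0.002]
wrist_force: [-0.8, 1.3, -0.3]
opening: 0.702
finger_force: 0.0
```

```bash
python3 -c "
from h import *
o=bot.observe();print(o['clock'],o['tool_pos'],o['wrist_force'])
s=snap('scene')['pixels'][:,:,::-1];t=snap('top')['pixels'][:,:,::-1]
f=lambda a,x,y:cv2.resize(a[y:y+120,x:x+80],(400,600),interpolation=cv2.INTER_CUBIC)
cv2.imwrite('pics/l.png',np.hstack([f(s,274,160),f(t,255,150)]))
"
```

```text
13.15 [ 465.41098546 -220.07574963  296.5814472 ] [-0.80941102  1.31104017 -0.27795834]
```

View pics/l.png

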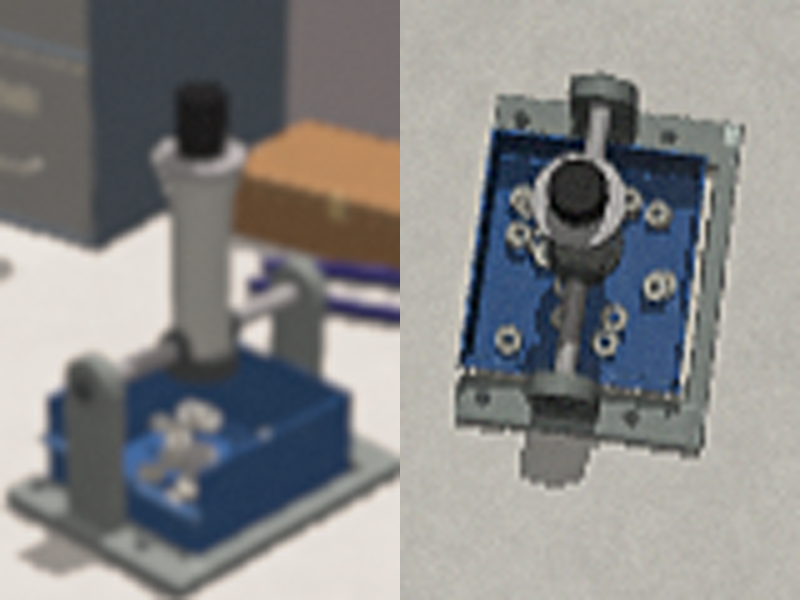

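The collar is seated flat on the mouth at crop (198,155), the tube is upright, and a new grey ball shape shows in the bin near crop (190,455). Handing in.

```bash
python3 -c "
from plant import workorder
print(workorder.sign_off())"
```

```text
the job is handed in; nothing more can be done
None
```

The job is handed in at about 13 s on the robot's clock: the tube is upright, the rod stands in it with its collar down on the mouth, and the ball was pushed out, with what looks like it showing in the bin.

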